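# Hang the rinsed peg basket up to dry and set the fan to four

### The arm

A 6-joint arm with a two-finger parallel gripper is mounted at the origin on the work surface. World frame = base frame: x ahead of the robot, y to its left, z up, the work surface at z = 0. Lengths are in m, angles in degrees, forces in N, time in s.
With the tool pointing down it reaches from about 0.35 to 0.875 m from the base axis. Payload 4.2 kg.
Tool frame: the origin (TCP) lies midway between the tips of the shut fingers; the grasp point (between the pads) lies 19 mm behind it; z points along the fingers, y is the line along which they close (so a half turn about z gives the same grasp; the last joint's range is limited). The gripper opens to 87 mm and grips with 3 to 60 N. Pads are 19 mm wide; open, the fingers measure 117 mm over their backs; the gripper's body (75 mm by 190 mm) begins 51 mm behind the grasp point.
Start: joints at [86.78, 22.042, 0.453, 0, -68.411, -14.817], TCP at [0.193, 0.594, 0.192] pointing down, gripper open.
Joint ranges: [-179.83, 179.83], [-69.29, 118.12], [-61.27, 80.66], [-181.25, 117.63], [-171.15, -9.14], [-177.46, 177.46]. Speed limits (degrees/s): [159.86, 159.86, 180, 180, 180, 180].

### API

Orientations are given as a 3x3 rotation matrix whose columns are the frame's x, y, z axes.
In Python, from station import r, cams gives the robot as it stands (r), with the cameras (cams).
- The arm moves only by the tool drive_effector, called after "Call:" in YAML: its name, and indented under it one key for each argument. Schema: {"type":"object","properties":{"increments":{"type":"array","items":{"type":"number"},"minItems":7,"maxItems":56},"only":{"type":"string"},"quiet":{"type":"boolean"},"lines":{"type":"string"}},"required":["increments"],"additionalProperties":false}. increments is one flat list of numbers that holds 1 to 8 rows one after another, with no inner brackets; each row has 7 numbers: the opening from 0.0 (shut) to 1.0 (fully open), then dx, dy, dz in m, then a rotation vector rx, ry, rz in degrees; each row is the pose to reach, as a shift and turn from the pose commanded when the call began, along the tool's axes at that moment; what a row does not reach only later rows make up. A row lasts 1/10 s, in which the tool goes at most 0.05 m and 8.59 degrees, less where a joint would pass 70% of its speed; a pose out of reach is approached as far as the arm can. The fingers move at their own pace and stop on an object; the grip force is fixed at half the most. Time passes only in rows, so rows that do not move let the fingers close. The tool returns the time, the measured TCP pose, the force, the opening and the grip force at its end. only (a regular expression) keeps the lines of the reply that match it, lines (a string "A,B") keeps lines A to B, and quiet returns only ok. Input that does not fit is refused with a message, and nothing moves.
- r.sense(): the state, without advancing time (a new reading comes with each control period).
- cams.capture(name): name is "scene" or "top"; returns a dict with "pixels" (420x560x3 uint8, red, green, blue), "z_map" (420x560 float32, m along the optical axis (not along the pixel's ray), 0 where there is no reading), "K" (3x3 intrinsics, pixels), "world_from_camera" (4x4, takes a point from camera to world coordinates). Camera axes: x right, y up, looking along -z (the intrinsics and any distortion apply to the point x, -y, -z); pixel columns grow to the right and rows downward; lengths in m; the calibration is good to about 2 mm. A picture is of the moment at which its call begins.
- r.finish_job(): hands the job in; it is judged then, once.
The state is a dict: "time_s": time; "joints": joint angles; "joint_velocities": joint speeds; "effort": joint torques, N m; "tcp_pos": TCP position; "ee_rot": TCP orientation; "wrist_force": force on the tool from outside, world axes, zero at the start; "moment": the same for the moment, N m; "gripper_width": opening from 0.0 (shut) to 1.0 (fully open); "gripper_force": force on a finger pad.
Only numpy, scipy, OpenCV 4.12 (cv2) and the standard library are available. Lean on these libraries where they do the work, as an engineer would, in place of code of your own. Each camera call takes 0.05 s, during which the arm holds its last target. There are 200 camera calls.

### The job

Clip the green peg basket onto the aluminium rod of the clamp-on hook at the edge of the grey shelf, pushing the snap hook on until its red gate has flicked shut behind the rod and the basket hangs there by itself, and click the box fan's switch to speed four so that the wet pegs dry. Keep the basket upright so that the pegs stay in, and leave the trays, jar, bottle, wire hanger and loose pegs where they are.

Things in the scene. Friction and masses are not known exactly. Their poses are not given: they have to be found in the camera images.
- dial (a joint): Fan speed switch, rad, growing clockwise seen from above. Clicks into six places 0.6 apart: 0 off, 0.6 speed 1, 1.2 speed 2, 1.8 speed 3, 2.4 speed 4, 3.0 speed 5; stops at off and 5. A click takes about 0.1 N m to start; past half way it pulls itself into the next place; let go, it settles in the nearest. Starts in off, 1 or 2.
- dial_grip (a point): Where to pinch the switch, on its upright axis. Black knob: upright flat bar 44 mm long, 10 mm thick, its top 11 mm above this point, on a disc 48 mm across whose top is 23 mm below this point (fan top: 28 mm below). The point turns with the knob: x along the bar towards the end with the white pointer line, y across the bar, z up.
- fan: Light grey box fan, blue blades, fixed: 250 mm wide (its y), 110 deep (its x), top at 252 mm height; origin under its centre, blows to its -x. Switch axis at x 0, y +72 mm, the end near the robot. On the light plate round the knob, clockwise from above: a red dot for off, then five black bars, each longer than the last, for speeds 1 to 5.
- basket: Round green peg basket, loose, about 0.25 kg, pegs fixed in it: rim 100 mm wide, 55 high; a white bail to 87 mm carries a flat white snap hook 9 mm thick (along y). Origin: centre of underside, z up. Hook in the x-z plane: back bar at x -24 to -16 mm, round crown (inside radius 16, inner top z 156, outer 164), nose at x 16 to 24 ending at z 118.
- basket_mouth (a point): Mouth of the snap hook, at x 20, z 104 mm of the basket: open to +x between nose tip (z 118 mm) and hook foot (top z 90 mm). Bring the rod in here along the basket's -x as far as x 3 mm (gate just touched; good from -3 to 10 mm), then push the basket down 48 mm; the rod lifts the gate, which flicks shut when the rod is above z 140 mm.
- basket_tab (a point): Middle of the white finger tab on top of the hook, at x 0, y 0, z 178 mm of the basket, axes as the basket's: 22 mm wide (x), 9 mm thick (y), top at z 194 mm. Pinch it across its thickness, fingertips no lower than z 157 mm, for the rod comes to lie just below.
- basket_seat (a point): Where the rod's centre line lies when the basket hangs: under the hook's crown at x 0, y 0, z 152 mm of the basket, axes as the basket's.
- gate (a joint): Red sprung gate of the snap hook, rad: 0 shut against the nose, 0.7 fully open. Hinged at x -14, z 96 mm of the basket, 41 mm long; shut, it slants up at 45 degrees to the inside of the nose; opens only inwards and up. Pushing the rod through takes 3 to 5 N, more than the basket's weight.
- shelf: Dark grey two-board plastic shelf, fixed, 280 mm along its x, 420 along its y, upper board's top at 220 mm height. Origin under its centre. The aluminium hook is clamped on the +y edge of the upper board, its rod pointing to +y.
- rod_mid (a point): Place to hang the basket: middle of the straight level rod of the clamp-on aluminium hook, on its centre line, 212 mm high. It is a round rod 8 mm thick along this point's y; 69 mm towards -y is the clamp, 60 mm towards +y the rod ends in a tip turned up 15 mm. x is level, across the rod, pointing away from the robot; z up.
- tray_yellow: Yellow peg tray, 170 x 120 x 42 mm, on the shelf's upper board under the blue one; leave it. Origin under its centre.
- tray_blue: Blue peg tray, 170 x 120 x 42 mm, stacked on the yellow one; leave it. Origin under its centre.
- tray_white: White peg tray, 170 x 120 x 42 mm, on the table; leave it. Origin under its centre.
- jar: Glass jar with steel twist lid, 76 mm wide, 115 mm high; leave it. Origin under its centre.
- detergent: White detergent bottle, 72 mm wide, 210 mm high; leave it. Origin under its centre.
- hanger: Steel wire hanger lying flat, 390 mm long, origin at the middle of its long bar; leave it.
- peg_red: Red clothes peg, about 75 mm long, 10 mm high, lying on the table; leave it. Origin under its centre.
- peg_blue: Blue clothes peg, about 75 mm long, 10 mm high, lying on the table; leave it. Origin under its centre.

How it is judged (in metres and radians):
At the end, for the whole second after the job is handed in: Basket hanging at rest (under 0.05 m/s, tilted under 0.25 rad) on the hook's rod: the hook's seat within 12 mm across and 10 mm in height of the rod's centre line, along its straight part, gate shut (under 0.1 rad); fan switch in speed 4 (2.4 rad, within 0.15) (value of joint dial between 2.25 and 2.55 rad and value of joint gate below 0.1 rad and x of basket_seat in the frame of rod_mid between -0.012 and 0.012 m and z of basket_seat in the frame of rod_mid between -0.01 and 0.01 m and y of basket_seat in the frame of rod_mid between -0.065 and 0.058 m and angle between basket's own z axis and vertical below 0.25 rad and linear speed of basket below 0.05 m/s); the robot touches nothing.
It fails at once if a bystander (tray, jar, bottle, wire hanger, loose peg) is moved more than 30 mm (distance of any of tray_yellow, tray_blue, tray_white, jar, detergent, hanger, peg_red, peg_blue from where it was at the start of the episode above 0.03 m).
It fails at once if the basket tips more than 0.8 rad, spilling pegs (angle between basket's own z axis and vertical above 0.8 rad).
It also fails if it takes over 72 s, if anything falls off the work surface, if the arm or the gripper's body presses on something with over 40 N, if the wrist force passes 120 N, or if a joint passes its speed limit or range.

## Working session

There is one attempt and no reset: what is moved stays moved. The work goes in short steps, Python scripts to look and compute and a tool call to move; the robot and the scene stay as the last step left them, time stands still between calls to the robot, and variables do not carry over. Pictures are saved under pics/ and viewed, at most 10 in all, crops included, and the job is handed in when it is done.

```bash
mkdir -p pics; ls
```

Run:
```python
from station import r, cams
import cv2,numpy as np
for n in("scene","top"):
    c=cams.capture(n); np.savez(f"{n}0.npz",**c); cv2.imwrite(f"pics/{n}0.png",cv2.resize(c["pixels"][:,:,::-1],(800,600),interpolation=cv2.INTER_CUBIC)); print(c["K"],c["world_from_camera"].round(4))
s=r.sense();print(s)
```

```text
pics
station.py
[[474.865015     0.         277.89320886]
 [  0.         474.865015   209.6884757 ]
 [  0.           0.           1.        ]] [[-1.0080e-01 -6.1780e-01  7.7990e-01  1.5670e+00]
 [ 9.9490e-01 -6.3400e-02  7.8400e-02  1.0140e-01]
 [ 1.0000e-03  7.8380e-01  6.2100e-01  1.0158e+00]
 [ 0.0000e+00  0.0000e+00  0.0000e+00  1.0000e+00]]
[[545.91873036   0.         290.07409632]
 [  0.         545.91873036 209.71690786]
 [  0.           0.           1.        ]] [[-0.0053  0.9919 -0.1271  0.3751]
 [-0.9999 -0.0065 -0.0091 -0.0188]
 [-0.0099  0.127   0.9919  1.6316]
 [ 0.      0.      0.      1.    ]]
{'time_s': 0.1, 'joints': array([ 8.67812809e+01,  2.20854847e+01,  3.87331033e-01, -2.33194179e-02,
       -6.84129527e+01, -1.48140233e+01]), 'joint_velocities': array([ 0.04053841, -0.11355824,  0.19436011,  0.09536896,  0.01946168,
       -0.10317763]), 'effort': array([-2.58281525e-04, -3.91688025e+01,  1.87936682e+01,  4.23185438e+00,
        1.34795759e-02, -7.11697794e-05]), 'tcp_pos': array([0.19331333, 0.59371544, 0.19148152]), 'ee_rot': array([[ 9.50833323e-01, -3.09702688e-01, -4.86734849e-04],
       [-3.09703043e-01, -9.50831404e-01, -1.91483443e-03],
       [ 1.30226591e-04,  1.97143165e-03, -9.99998048e-01]]), 'wrist_force': array([ 0.21723422, -0.31461706,  0.17032557]), 'moment': array([-0.04654537, -0.02070948, -0.01391044]), 'gripper_force': 0.0, 'gripper_width': 1.0028482317864862}
```

View pics/scene0.png

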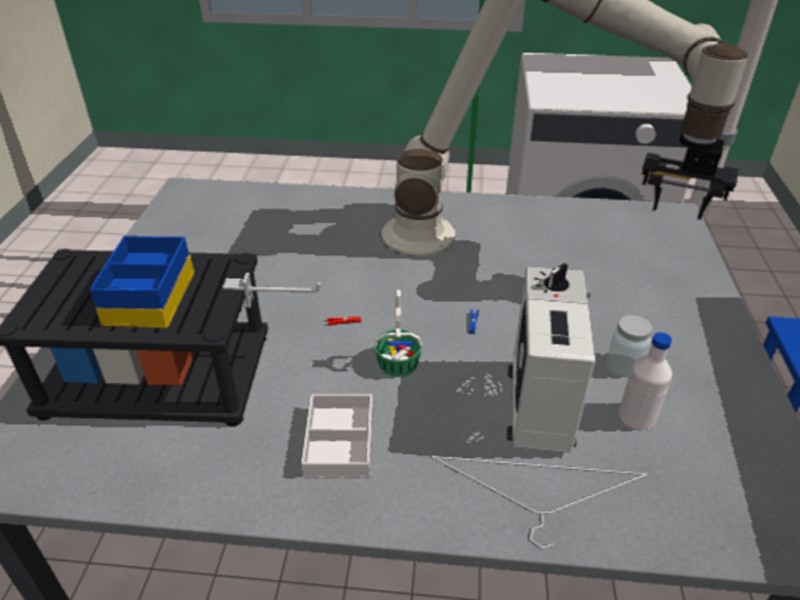

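View pics/top0.png

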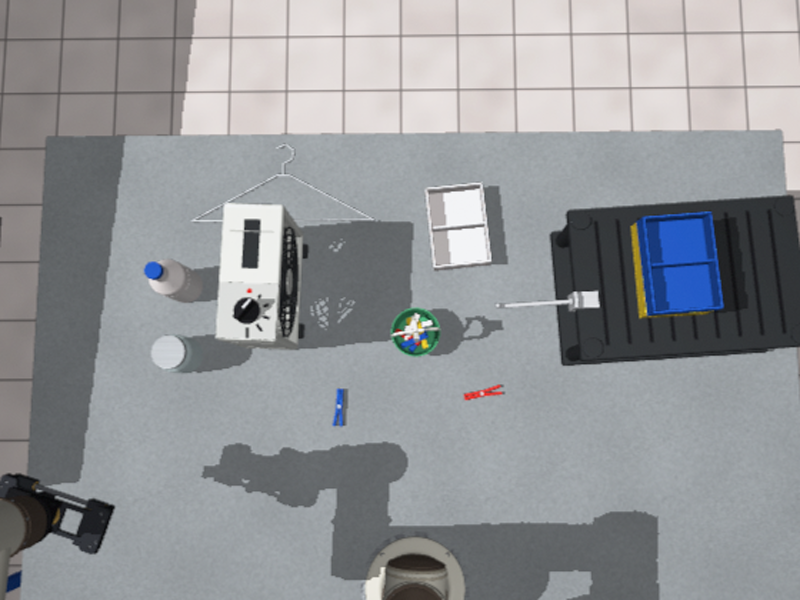

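The scene view shows the basket at (398,350) with its hook up to (398,292), the rod from (235,287) to (318,287), and the knob at (558,278). In the top view the knob is at (248,310), the basket at (415,331) and the rod from (498,305) to (570,301).

Create h.py:
```python
import cv2,numpy as np
def load(n): return dict(np.load(n+".npz"))
def ray(c,u,v):
    d=np.array([(u-c["K"][0,2])/c["K"][0,0],-(v-c["K"][1,2])/c["K"][1,1],-1]); T=c["world_from_camera"]
    return T[:3,3],T[:3,:3]@d
def atz(c,u,v,z):
    o,d=ray(c,u,v); return o+d*(z-o[2])/d[2]
def dep(c,u,v):
    o,d=ray(c,u,v); return o+d*c["z_map"][int(round(v)),int(round(u))]
def tri(c1,p1,c2,p2):
    o,d=ray(c1,*p1);q,e=ray(c2,*p2); d=d/np.linalg.norm(d);e=e/np.linalg.norm(e)
    t=np.linalg.lstsq(np.c_[d,-e],q-o,rcond=None)[0]; a,b=o+d*t[0],q+e*t[1]; return (a+b)/2,np.linalg.norm(a-b)
def tile(c,u0,v0,w,h,s):
    im=cv2.resize(c["pixels"][v0:v0+h,u0:u0+w,::-1],None,fx=s,fy=s,interpolation=cv2.INTER_CUBIC)
    for k in range(0,w,10): cv2.putText(im,str(u0+k),(k*s,8),0,.3,(0,0,255));cv2.line(im,(k*s,8),(k*s,14),(0,0,255))
    for k in range(0,h,10): cv2.putText(im,str(v0+k),(0,k*s+4),0,.3,(0,0,255));cv2.line(im,(20,k*s),(26,k*s),(0,0,255))
    return im
```

Run:
```python
from h import *
t,s=load("top0"),load("scene0")
A=np.vstack([np.hstack([tile(t,150,198,50,37,8),tile(t,265,212,50,37,8)]),np.hstack([tile(s,365,177,50,37,8),tile(s,255,198,50,37,8)])])
# rod
B=np.vstack([np.hstack([tile(t,340,190,90,40,8)]),tile(s,150,185,90,35,8)])
cv2.imwrite("pics/A.png",A);cv2.imwrite("pics/B.png",B);print(A.shape,B.shape)
```

```text
(592, 800, 3) (600, 720, 3)
```

View pics/A.png

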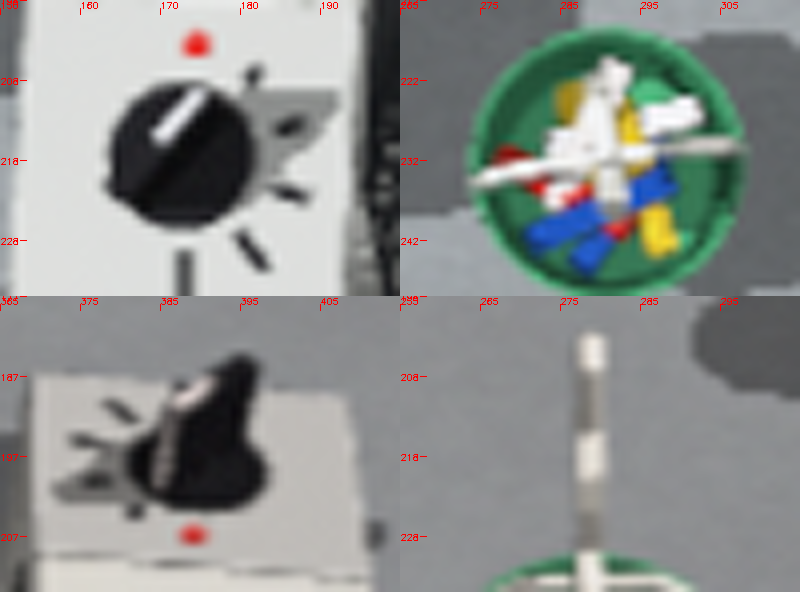

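View pics/B.png

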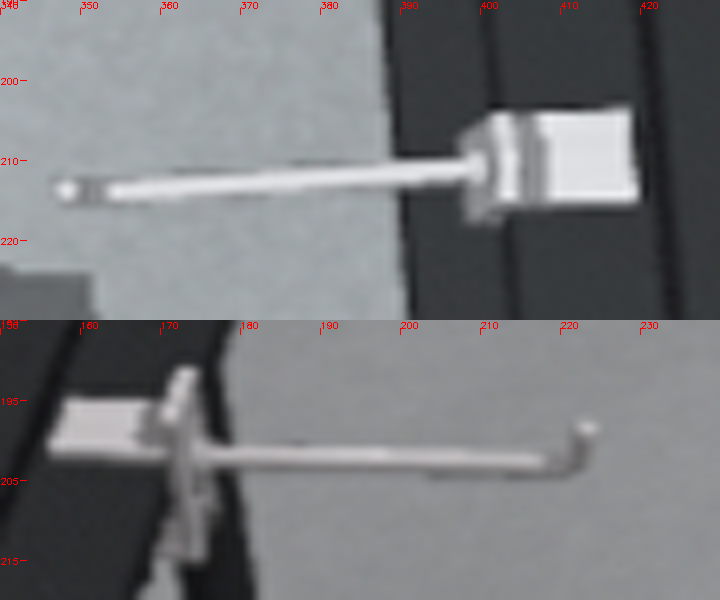

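Picture A shows the knob's white line pointing to the upper right, from (169,215) to (175,209). The red dot is at (174.5,203.5) and the first bar at (181.5,207.5), so the switch is at speed 1. The hook tab's top is at (279,203) in the scene view. Picture B shows the rod from (354,213.5) to (398,211) in the top view and from (176,201.5) to (217,202.5) in the scene view. The hook's facing is still open, so I'll read it from its shadow.

Run:
```python
from h import *
t,s=load("top0"),load("scene0")
C=np.hstack([tile(t,318,215,40,27,10),tile(t,272,215,36,36,11)[:270]])
C2=np.hstack([tile(s,215,240,45,30,9)[:270],np.zeros((270,0,3),np.uint8)])
C2=cv2.copyMakeBorder(C2,0,0,0,C.shape[1]-C2.shape[1],0)
cv2.imwrite("pics/C.png",np.vstack([C,C2]))
T=lambda p,q:print(*[x.round(4) for x in tri(t,p,s,q)])
print("red");T((174.5,203.5),(389,207))
print("bar2 etc");T((186,214),(375.5,195));T((186,220),(380,191.5))
print("rod: end at bend/clamp, atz .212")
for p in((354,213.6),(398,211)): print("top",atz(t,*p,.212).round(4))
for p in((178,201.7),(216,202.5)): print("scene",atz(s,*p,.212).round(4))
print("disc top",atz(t,172.7,217.5,.257).round(4),"marks",[atz(t,*p,.252).round(4) for p in((174.5,203.5),(181.5,207.5),(186,214),(186,220),(181,229),(173,232.2))])
print("pointer",atz(t,169.5,215,.291),atz(t,175.5,209,.291),"bar mid",atz(t,169.7,214.2,.291))
# basket rim circle
print("rim",atz(t,290.8,232,.055).round(4),"bail ends",[atz(t,*p,.06).round(4) for p in((274,234.7),(308,230))])
print("tab top scene",atz(s,279,203,.194).round(4))
for n,c,b in(("t",t,(165,180,205,228)),("s",s,(385,396,186,199))):
    z=[dep(c,u,v) for u in range(b[0],b[1]) for v in range(b[2],b[3])]; z=np.array([q for q in z if .275<q[2]<.31]); print(n,len(z),z.mean(0).round(4) if len(z) else'', z.max(0), z.min(0))
for n,c,b in(("t",t,(285,297,215,245)),("s",s,(270,288,195,230))):
    z=[dep(c,u,v) for u in range(b[0],b[1]) for v in range(b[2],b[3])]; z=np.array([q for q in z if .1<q[2]<.25]); z=z[z[:,2].argsort()];print(n,len(z));print(z[::-1][::3].round(3))
```

```text
red
[0.5696 0.2904 0.2537] 0.0029
bar2 etc
[0.5405 0.2564 0.2686] 0.0009
[0.5256 0.2626 0.2689] 0.0138
rod: end at bend/clamp, atz .212
top [ 0.5456 -0.173   0.212 ]
top [ 0.5517 -0.2881  0.212 ]
scene [ 0.5504 -0.2803  0.212 ]
scene [ 0.5432 -0.1743  0.212 ]
disc top [0.5332 0.292  0.257 ] marks [array([0.5698, 0.2893, 0.252 ]), array([0.5593, 0.2711, 0.252 ]), array([0.5425, 0.2593, 0.252 ]), array([0.5272, 0.259 , 0.252 ]), array([0.5042, 0.2713, 0.252 ]), array([0.4962, 0.2915, 0.252 ])]
pointer [0.53558488 0.2923684  0.291     ] [0.5504826  0.27778821 0.291     ] bar mid [0.53757868 0.29191708 0.291     ]
rim [ 0.512  -0.0061  0.055 ] bail ends [array([0.504 , 0.0424, 0.06  ]), array([ 0.517 , -0.0559,  0.06  ])]
tab top scene [ 0.5043 -0.0023  0.194 ]
t 92 [0.5351 0.2897 0.289 ] [0.55399813 0.30376113 0.29718191] [0.51643216 0.27440052 0.2751639 ]
s 77 [0.5404 0.2915 0.2862] [0.55565358 0.30776895 0.29470898] [0.52419977 0.27810181 0.27557775]
t 63
[[ 0.502 -0.008  0.201]
 [ 0.515 -0.005  0.197]
 [ 0.51  -0.008  0.196]
 [ 0.508 -0.005  0.195]
 [ 0.511 -0.003  0.194]
 [ 0.513 -0
[... 327 characters left out ...]
 0.493 -0.01   0.146]
 [ 0.488 -0.007  0.142]]
s 81
[[ 0.52  -0.006  0.199]
 [ 0.511 -0.004  0.196]
 [ 0.506 -0.008  0.195]
 [ 0.513 -0.004  0.193]
 [ 0.52  -0.003  0.192]
 [ 0.522 -0.     0.19 ]
 [ 0.522 -0.003  0.186]
 [ 0.521 -0.006  0.182]
 [ 0.522 -0.006  0.179]
 [ 0.525 -0.     0.174]
 [ 0.517 -0.001  0.172]
 [ 0.522 -0.006  0.168]
 [ 0.521 -0.003  0.163]
 [ 0.523 -0.003  0.161]
 [ 0.525 -0.     0.159]
 [ 0.532 -0.005  0.157]
 [ 0.526 -0.006  0.156]
 [ 0.531  0.001  0.154]
 [ 0.532 -0.002  0.151]
 [ 0.532  0.001  0.147]
 [ 0.533 -0.002  0.144]
 [ 0.535  0.001  0.142]
 [ 0.532 -0.005  0.136]
 [ 0.538 -0.005  0.133]
 [ 0.532 -0.005  0.132]
 [ 0.534 -0.002  0.126]
 [ 0.534  0.001  0.122]]
```

View pics/C.png

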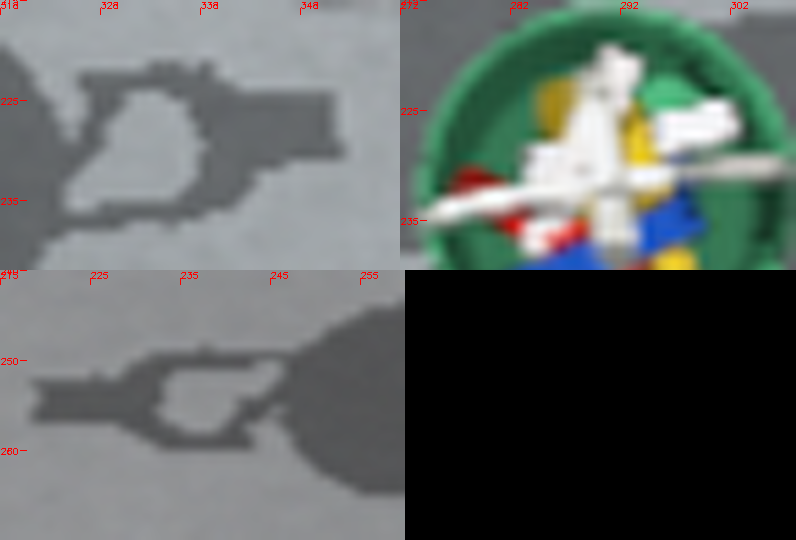

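The shadows show that the nose, with its free end, is on the +x side. The upper bar ends at (326,223) in the top view and the free lower bar at (243,259) in the scene view. So the basket's x axis is about world +x, with a yaw near 7.5°, and the approach from the robot's side works as it stands. Next I'll refine the knob bar.

Run:
```python
from h import *
for n,b in(("top0",(155,192,198,235)),("scene0",(375,402,180,206))):
    c=load(n)
    P=np.array([dep(c,u,v) for u in range(b[0],b[1]) for v in range(b[2],b[3]) if c["pixels"][v,u].max()<75 or 0]);
    Q=P[(P[:,2]>.284)&(P[:,2]<.30)]
    (cx,cy),(w,h),a=cv2.minAreaRect((Q[:,:2]*1000).astype(np.float32)); print(n,len(Q),cx,cy,w,h,a,"zmax",np.median(Q[:,2]),np.percentile(Q[:,2],95))
    m=Q[:,:2].mean(0); V=np.linalg.svd(Q[:,:2]-m)[2][0] if len(Q)<2000 else 0; print(m,np.degrees(np.arctan2(V[1],V[0])))
# fan top orientation: outline of light top
c=load("top0"); m=[]
for v in range(135,245):
    for u in range(145,225):
        q=dep(c,u,v)
        if .247<q[2]<.258: m.append(q[:2]*1000)
print(cv2.minAreaRect(np.array(m,np.float32)))
```

```text
top0 52 533.6048583984375 290.6016845703125 10.824241638183594 43.57394790649414 43.87281799316406 zmax 0.2900958306064919 0.29651496985189957
[0.5300859  0.29357912] -47.46272970756775
scene0 32 537.3733520507812 294.7539978027344 6.476067543029785 38.63567352294922 51.72898483276367 zmax 0.2884732588820856 0.2933389982334367
[0.53516164 0.2974107 ] 141.98932590415427
((606.5719604492188, 288.9051208496094), (111.10627746582031, 249.533935546875), 87.96321868896484)
```

The fan rectangle puts the knob axis at (0.535, 0.2917) with the pointer yaw at about -38°, which is speed 1. It needs about 102° more clockwise. I'll rise and go over it.

Call:
drive_effector:
  increments: [1,0,0,-0.05,0,0,0,1,0,0,-0.1,0,0,0,1,0,0,-0.15,0,0,0,1,0.04,0.018,-0.16,0,0,4,1,0.08,0.036,-0.16,0,0,8,1,0.12,0.054,-0.16,0,0,12,1,0.16,0.07,-0.16,0,0,16,1,0.2,0.087,-0.16,0,0,20]

```text
time_s: 0.9
tcp_pos: [0.3575, 0.4482, 0.352]
ee_rot: [[0.786, -0.618, -0.001], [-0.618, -0.786, -0.001], [-0.0, 0.001, -1.0]]
wrist_force: [0.8, 0.9, -0.5]
gripper_width: 1.0
gripper_force: 0.0
```

Create rel.py:
```python
import sys,numpy as np
from station import r, cams
from scipy.spatial.transform import Rotation as R
s=r.sense();M=np.array(s["ee_rot"]);a=[float(v) for v in sys.argv[1:5]]
c,d=np.cos(np.radians(a[3])),np.sin(np.radians(a[3]))
G=np.array([[c,d,0],[d,-c,0],[0,0,-1]])
print("shift",(M.T@(np.array(a[:3])-s["tcp_pos"])).round(4),"rot",R.from_matrix(M.T@G).as_rotvec(degrees=True).round(2),"tcp",np.round(s["tcp_pos"],4),"yaw",np.degrees(np.arctan2(M[1,0],M[0,0])).round(2),"j",np.round(s["joints"],1),"F",np.round(s["wrist_force"],1),"t",s["time_s"],s["gripper_width"])
```

```bash
python3 rel.py .5348 .2917 .35 -38
```

```text
shift [0.2361 0.0135 0.002 ] rot [ 0.05  0.01 -0.18] tcp [0.3575 0.4482 0.352 ] yaw -38.18 j [ 67.6  13.3  10.3  -0.  -87.1 -15.8] F [ 0.8  0.9 -0.5] t 0.9 0.99978179413623
```

Call:
drive_effector:
  increments: [0.5,0.04,0.0025,0,0,0,0,0.5,0.08,0.005,0,0,0,0,0.5,0.12,0.0075,0,0,0,0,0.5,0.16,0.01,0,0,0,0,0.5,0.2,0.0125,0,0,0,0,0.5,0.236,0.0135,0,0,0,0,0.5,0.236,0.0135,0.002,0,0,0,0.5,0.236,0.0135,0.002,0,0,0]

```text
time_s: 1.7
tcp_pos: [0.5344, 0.293, 0.3492]
ee_rot: [[0.787, -0.618, -0.002], [-0.618, -0.787, -0.001], [-0.001, 0.002, -1.0]]
wrist_force: [-0.6, 0.2, 0.2]
gripper_width: 0.505
gripper_force: 0.0
```

```bash
python3 rel.py .5348 .2917 .264 -38
```

Run:
```python
from h import *
from station import r, cams
t,s=cams.capture("top"),cams.capture("scene")
cv2.imwrite("pics/D.png",np.hstack([tile(t,145,185,66,70,6),tile(s,360,145,66,70,6)]))
```

```text
shift [0.0012 0.0005 0.0852] rot [ 0.12  0.05 -0.14] tcp [0.5344 0.293  0.3492] yaw -38.14 j [ 43.9  17.2  15.3  -0.  -88.2   8. ] F [-0.6  0.2  0.2] t 1.7 0.5052401326598212
```

View pics/D.png

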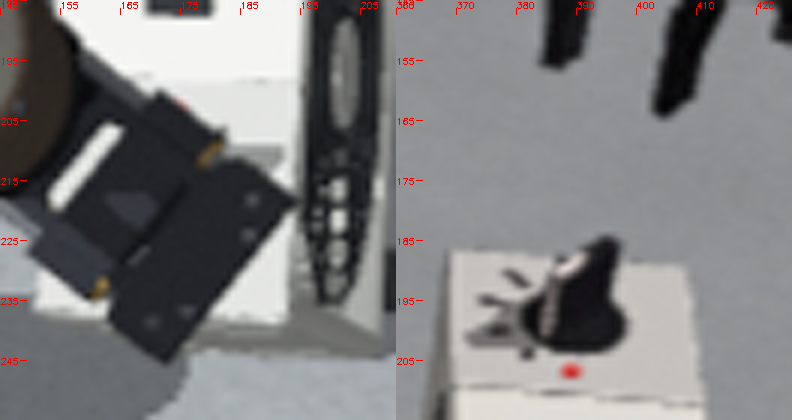

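The picture shows the fingertips at (386,157) and (404,164), centred above the knob bar at (395,190) with the bar's line between them. I'll descend and close.

Call:
drive_effector:
  increments: [0.5,0.001,0,0.03,0,0,0,0.5,0.001,0,0.055,0,0,0,0.5,0.001,0,0.075,0,0,0,0.5,0.001,0,0.085,0,0,0,0.5,0.001,0,0.085,0,0,0]

```text
time_s: 2.3
tcp_pos: [0.5339, 0.2934, 0.2643]
ee_rot: [[0.789, -0.615, -0.002], [-0.615, -0.789, -0.002], [-0.001, 0.003, -1.0]]
wrist_force: [0.6, -0.3, 0.4]
gripper_width: 0.499
gripper_force: 0.0
```

Call:
drive_effector:
  increments: [0,0,0,0,0,0,0,0,0,0,0,0,0,0,0,0,0,0,0,0,0,0,0,0,0,0,0,0,0,0,0,0,0,0,0,0,0,0,0,0,0,0]

```text
time_s: 2.9
tcp_pos: [0.5351, 0.2929, 0.2656]
ee_rot: [[0.788, -0.616, 0.0], [-0.616, -0.788, 0.0], [0.0, -0.0, -1.0]]
wrist_force: [-0.3, 0.1, -0.1]
gripper_width: 0.052
gripper_force: 0.0
```

Call:
drive_effector:
  increments: [0,0,0,0,0,0,0,0,0,0,0,0,0,0]

```text
time_s: 3.1
tcp_pos: [0.5351, 0.293, 0.2654]
ee_rot: [[0.788, -0.616, -0.0], [-0.616, -0.788, -0.0], [-0.0, 0.0, -1.0]]
wrist_force: [-0.4, -0.1, -0.0]
gripper_width: 0.011
gripper_force: 0.0
```

Run:
```python
from h import *
from station import r, cams
t,s=cams.capture("top"),cams.capture("scene")
cv2.imwrite("pics/E.png",np.hstack([tile(s,355,150,80,60,8)]))
```

```text
(no output)
```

View pics/E.png

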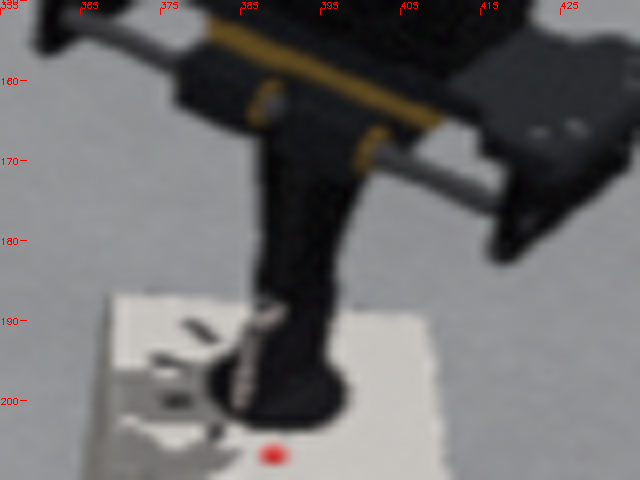

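Run:
```python
from h import *
from station import r, cams
s=cams.capture("scene");t=cams.capture("top")
def proj(c,p):
    q=np.linalg.inv(c["world_from_camera"])@np.r_[p,1]; return c["K"][0,0]*q[0]/-q[2]+c["K"][0,2], c["K"][1,1]*-q[1]/-q[2]+c["K"][1,2], -q[2]
st=r.sense();p=np.array(st["tcp_pos"]);print("tcp",proj(s,p),proj(s,p+[0,0,.05]),st["gripper_width"],st["gripper_force"])
g=np.array([.5348,.2917,.291]);b=np.array([np.cos(np.radians(-38)),np.sin(np.radians(-38)),0])*.022
for k in(-1,0,1): print("bar",k,proj(s,g+k*b))
for v in range(174,204,3): print(v,[tuple((1000*dep(s,u,v)).astype(int)) for u in range(382,402,4)])
```

```text
tcp (np.float64(389.00502316362054), np.float64(195.59990474016732), np.float64(1.2557573900793977)) (np.float64(391.84188092004433), np.float64(180.0473846778765), np.float64(1.2247063545192436)) 0.004176593587790046 0.0
bar -1 (np.float64(394.60667315651745), np.float64(184.13860038453606), np.float64(1.252612130772528))
bar 0 (np.float64(389.9502660288151), np.float64(187.6541445880125), np.float64(1.2401535441529319))
bar 1 (np.float64(385.19935293091123), np.float64(191.241039922656), np.float64(1.2276949575333362))
174 [(np.int64(33), np.int64(345), np.int64(0)), (np.int64(38), np.int64(359), np.int64(4)), (np.int64(538), np.int64(284), np.int64(336)), (np.int64(547), np.int64(293), np.int64(342)), (np.int64(542), np.int64(304), np.int64(339))]
177 [(np.int64(55), np.int64(343), np.int64(1)), (np.int64(49), np.int64(359), np.int64(-1)), (np.int64(538), np.int64(286), np.int64(326)), (np.int64(549), np.int64(294), np.int64(334)), (np.int64(533), np.int64(307), np.int64(324))]
180 [(np.int64(77), np.int64(341), np.int64(2)), (np.int64(72), np.int64(357), np.int64(0)), (np.int64(5
[... 1096 characters left out ...]
, np.int64(276), np.int64(256)), (np.int64(553), np.int64(281), np.int64(279)), (np.int64(539), np.int64(294), np.int64(270)), (np.int64(527), np.int64(307), np.int64(262)), (np.int64(519), np.int64(319), np.int64(257))]
198 [(np.int64(537), np.int64(275), np.int64(258)), (np.int64(554), np.int64(282), np.int64(271)), (np.int64(534), np.int64(296), np.int64(257)), (np.int64(534), np.int64(307), np.int64(257)), (np.int64(532), np.int64(317), np.int64(257))]
201 [(np.int64(549), np.int64(274), np.int64(256)), (np.int64(546), np.int64(285), np.int64(255)), (np.int64(549), np.int64(295), np.int64(258)), (np.int64(548), np.int64(305), np.int64(258)), (np.int64(543), np.int64(317), np.int64(255))]
```

Run:
```python
from h import *
s=load("scene0");t=load("top0")
def proj(c,p):
    q=np.linalg.inv(c["world_from_camera"])@np.r_[p,1]; return (c["K"][0,0]*q[0]/-q[2]+c["K"][0,2], c["K"][1,1]*-q[1]/-q[2]+c["K"][1,2])
p=np.array([.1933,.5937,.1915]);d=np.array([-.3097,-.951,0])*.0435
for k in(-1,0,1): print(k,np.round(proj(s,p+k*d),1),np.round(proj(s,p+k*d+[0,0,.025]),1),np.round(proj(t,p+k*d),1))
cv2.imwrite("pics/F.png",tile(s,440,95,85,65,7))
P=[(u,v,*(1000*dep(s,u,v)).astype(int)) for v in range(135,156) for u in range(455,500) if dep(s,u,v)[2]>.12]
P=np.array(P);L=P[P[:,0]<475];R=P[P[:,0]>475]
for Q in(L,R): print(Q[Q[:,4].argsort()][:8])
```

```text
-1 [484.9 159.9] [487.  153.3] [ 43.3 346.5]
0 [470.8 157. ] [472.8 150.4] [ 58.9 351.8]
1 [457.  154.1] [458.8 147.5] [ 74.7 357.1]
[[458 146 185 546 225]
 [456 146 187 539 226]
 [457 146 189 542 227]
 [457 144 180 543 229]
 [457 145 186 542 229]
 [459 145 186 548 229]
 [458 144 182 545 231]
 [458 145 193 543 233]]
[[490 153 218 639 224]
 [488 152 211 634 224]
 [489 153 217 636 224]
 [489 152 217 635 227]
 [488 151 213 633 228]
 [490 152 217 638 228]
 [488 149 202 635 229]
 [489 151 217 634 231]]
```

View pics/F.png

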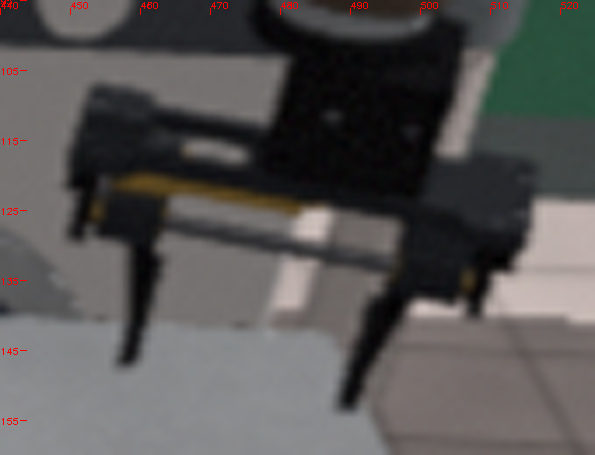

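The tips in the picture are at (457.5,146.5) and (488.5,153.3), about 27 mm above where the reported TCP projects. So the real fingertips sit about 27 mm behind the reported TCP, and the fingers shut above the bar. I'll open, go 26 mm lower and watch the force.

Call:
drive_effector:
  increments: [0.5,0,0,0,0,0,0,0.5,0,0,0,0,0,0,0.5,0,0,0,0,0,0,0.5,0,0,0,0,0,0,0.5,0,0,0,0,0,0,0.5,0,0,0.01,0,0,0,0.5,0,0,0.02,0,0,0,0.5,0,0,0.026,0,0,0]

```text
time_s: 4.1
tcp_pos: [0.5343, 0.2925, 0.2375]
ee_rot: [[0.788, -0.616, -0.002], [-0.616, -0.788, -0.001], [-0.001, 0.003, -1.0]]
wrist_force: [0.0, 0.5, -0.3]
gripper_width: 0.493
gripper_force: 0.0
```

Call:
drive_effector:
  increments: [0,0,0,0,0,0,0,0,0,0,0,0,0,0,0,0,0,0,0,0,0,0,0,0,0,0,0,0,0,0,0,0,0,0,0,0,0,0,0,0,0,0,0,0,0,0,0,0,0]

```text
time_s: 4.8
tcp_pos: [0.5353, 0.2932, 0.2398]
ee_rot: [[0.787, -0.616, 0.001], [-0.616, -0.787, 0.001], [0.0, -0.001, -1.0]]
wrist_force: [0.1, 0.6, 0.8]
gripper_width: 0.11
gripper_force: 29.8
```

Gripped: 0.11 of the opening is 9.6 mm, at 30 N. Now I'll turn it clockwise.

Call:
drive_effector:
  increments: [0,0,0,0,0,0,8,0,0,0,0,0,0,16,0,0,0,0,0,0,24,0,0,0,0,0,0,32,0,0,0,0,0,0,40,0,0,0,0,0,0,48,0,0,0,0,0,0,56,0,0,0,0,0,0,56]

```text
time_s: 5.6
tcp_pos: [0.534, 0.2926, 0.2398]
ee_rot: [[-0.07, -0.998, -0.002], [-0.998, 0.07, -0.001], [0.001, 0.002, -1.0]]
wrist_force: [-4.9, -0.8, 4.0]
gripper_width: 0.11
gripper_force: 30.0
```

Call:
drive_effector:
  increments: [0,0,0,0,0,0,8,0,0,0,0,0,0,16,0,0,0,0,0,0,24,0,0,0,0,0,0,32,0,0,0,0,0,0,40,0,0,0,0,0,0,46,0,0,0,0,0,0,46,0,0,0,0,0,0,46]

```text
time_s: 6.4
tcp_pos: [0.533, 0.2932, 0.2398]
ee_rot: [[-0.764, -0.645, -0.003], [-0.645, 0.764, -0.0], [0.003, 0.002, -1.0]]
wrist_force: [-6.9, 1.3, 3.8]
gripper_width: 0.114
gripper_force: 30.0
```

```bash
python3 rel.py .535 .2917 .34 -140
```

```text
shift [-0.0003 -0.0022 -0.1002] rot [ 0.12 -0.16  0.17] tcp [0.533  0.2932 0.2398] yaw -139.83 j [ 44.   18.9   2.7  -0.1 -73.9 -93.8] F [-6.9  1.3  3.8] t 6.4 0.11441377729422093
```

Call:
drive_effector:
  increments: [0.4,0,0,0,0,0,0,0.4,0,0,0,0,0,0,0.4,0,0,0,0,0,0,0.4,0,0,0,0,0,0,0.4,0,0,-0.03,0,0,0,0.4,0,0,-0.06,0,0,0,0.4,0,0,-0.09,0,0,0,0.4,0,0,-0.09,0,0,0]

```text
time_s: 7.2
tcp_pos: [0.5372, 0.2936, 0.3347]
ee_rot: [[-0.766, -0.643, 0.009], [-0.643, 0.766, 0.005], [-0.01, -0.002, -1.0]]
wrist_force: [0.2, 0.3, -0.5]
gripper_width: 0.404
gripper_force: 0.0
```

```bash
python3 rel.py .511 -.0045 .2 -172.5
```

```text
shift [ 0.213  -0.2113  0.133 ] rot [ 0.07  0.57 32.49] tcp [0.5372 0.2936 0.3347] yaw -140.01 j [ 43.9  17.2  13.2   0.1 -85.4 -93.9] F [ 0.2  0.3 -0.5] t 7.2 0.4037373254996464
```

Call:
drive_effector:
  increments: [0.4,0.032,-0.032,0,0,0,5,0.4,0.064,-0.064,0,0,0,10,0.4,0.096,-0.096,0,0,0,15,0.4,0.128,-0.127,0.02,0,0,20,0.4,0.16,-0.159,0.05,0,0,25,0.4,0.19,-0.19,0.08,0,0,30,0.4,0.212,-0.211,0.11,0,0,32.5,0.4,0.212,-0.211,0.13,0,0,32.5]

```text
time_s: 8.0
tcp_pos: [0.5055, -0.0086, 0.1965]
ee_rot: [[-0.992, -0.125, -0.005], [-0.125, 0.992, -0.001], [0.005, -0.0, -1.0]]
wrist_force: [0.0, 0.3, -0.4]
gripper_width: 0.402
gripper_force: 0.0
```

Call:
drive_effector:
  increments: [0.4,0,0,0,0,0,0,0.4,0,0,0,0,0,0]

```text
time_s: 8.2
tcp_pos: [0.5086, -0.005, 0.1998]
ee_rot: [[-0.991, -0.13, 0.0], [-0.13, 0.991, -0.001], [-0.0, -0.001, -1.0]]
wrist_force: [-0.2, -0.2, 0.6]
gripper_width: 0.402
gripper_force: 0.0
```

```bash
python3 rel.py .511 -.0045 .135 -172.5
```

Run:
```python
from h import *
from station import r, cams
t,s=cams.capture("top"),cams.capture("scene")
cv2.imwrite("pics/G.png",np.hstack([tile(t,150,190,50,50,8),tile(s,255,165,50,50,8)]))
np.savez("s1.npz",**s)
```

```text
shift [-0.0024  0.0002  0.0648] rot [-0.03  0.01 -0.  ] tcp [ 0.5086 -0.005   0.1998] yaw -172.5 j [  17.8   10.3  -15.     0.   -64.7 -100.3] F [-0.2 -0.2  0.6] t 8.2 0.4021122519605419
```

View pics/G.png

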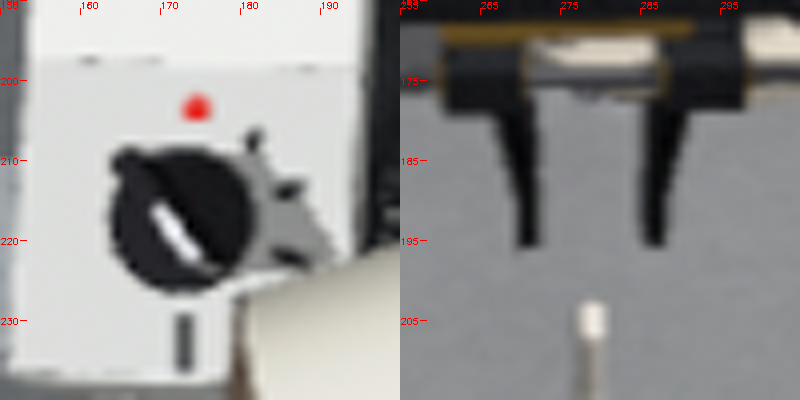

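The pointer now aims at the lower right, from (169.5,216) to (175,223), towards the fourth bar, so the fan is on speed 4. The fingertips at (270,196) and (286,196) are centred over the tab at (279,204). I'll descend and pinch.

Call:
drive_effector:
  increments: [0.4,-0.002,0,0.02,0,0,0,0.4,-0.002,0,0.04,0,0,0,0.4,-0.002,0,0.055,0,0,0,0.4,-0.002,0,0.064,0,0,0,0.4,-0.002,0,0.064,0,0,0,0,-0.002,0,0.064,0,0,0,0,-0.002,0,0.064,0,0,0,0,-0.002,0,0.064,0,0,0]

```text
time_s: 9.1
tcp_pos: [0.5107, -0.0045, 0.1363]
ee_rot: [[-0.991, -0.13, 0.002], [-0.13, 0.992, 0.0], [-0.002, 0.0, -1.0]]
wrist_force: [-0.3, 0.0, -1.0]
gripper_width: 0.21
gripper_force: 0.0
```

Call:
drive_effector:
  increments: [0,0,0,0,0,0,0,0,0,0,0,0,0,0,0,0,0,0,0,0,0,0,0,0,0,0,0,0]

```text
time_s: 9.5
tcp_pos: [0.5104, -0.0046, 0.136]
ee_rot: [[-0.992, -0.13, 0.001], [-0.13, 0.992, 0.0], [-0.001, 0.0, -1.0]]
wrist_force: [0.1, 1.2, 3.1]
gripper_width: 0.1
gripper_force: 30.0
```

```bash
python3 rel.py .47 -.005 .245 -176.5
```

```text
shift [ 0.04    0.0048 -0.1091] rot [0.   0.05 3.97] tcp [ 0.5104 -0.0046  0.136 ] yaw -172.53 j [  17.7   13.8  -20.3    0.   -55.8 -100.3] F [0.1 1.2 3.1] t 9.5 0.09955658596028197
```

Call:
drive_effector:
  increments: [0,0,0,-0.02,0,0,0,0,0,0,-0.04,0,0,0,0,0,0,-0.06,0,0,0,0,0.01,0,-0.08,0,0,1,0,0.02,0,-0.1,0,0,2,0,0.03,0,-0.108,0,0,3,0,0.036,0,-0.108,0,0,4,0,0.036,0,-0.108,0,0,4]

```text
time_s: 10.3
tcp_pos: [0.4728, -0.0095, 0.2422]
ee_rot: [[-0.998, -0.06, -0.002], [-0.06, 0.998, 0.0], [0.002, 0.0, -1.0]]
wrist_force: [0.9, 0.4, -3.5]
gripper_width: 0.104
gripper_force: 30.0
```

```bash
python3 rel.py .475 -.216 .244 -176.5
```

```text
shift [ 0.0101 -0.2063 -0.0018] rot [ 0.02 -0.14 -0.07] tcp [ 0.4728 -0.0095  0.2422] yaw -176.57 j [ 1.860e+01  5.000e+00 -1.500e+01 -1.000e-01 -7.010e+01 -1.051e+02] F [ 0.9  0.4 -3.5] t 10.3 0.10420989863703861
```

Call:
drive_effector:
  increments: [0,0.001,-0.03,0,0,0,0,0,0.003,-0.065,0,0,0,0,0,0.005,-0.1,0,0,0,0,0,0.007,-0.14,0,0,0,0,0,0.009,-0.175,0,0,0,0,0,0.01,-0.198,0,0,0,0,0,0.01,-0.207,0,0,0,0,0,0.01,-0.207,0,0,0,0]

```text
time_s: 11.1
tcp_pos: [0.4765, -0.2172, 0.2418]
ee_rot: [[-0.998, -0.058, -0.003], [-0.058, 0.998, 0.001], [0.003, 0.001, -1.0]]
wrist_force: [-0.6, 0.1, -3.1]
gripper_width: 0.103
gripper_force: 30.0
```

Call:
drive_effector:
  increments: [0,0,0,0,0,0,0,0,0,0,0,0,0,0]

```text
time_s: 11.3
tcp_pos: [0.4769, -0.2156, 0.2431]
ee_rot: [[-0.998, -0.062, -0.0], [-0.062, 0.998, 0.0], [0.0, 0.0, -1.0]]
wrist_force: [0.4, -0.2, -2.4]
gripper_width: 0.104
gripper_force: 30.0
```

```bash
python3 rel.py .544 -.216 .244 -176.5
```

Run:
```python
from h import *
from station import r, cams
t,s=cams.capture("top"),cams.capture("scene")
np.savez("s2.npz",**s);np.savez("t2.npz",**t)
cv2.imwrite("pics/H.png",np.hstack([tile(t,340,185,64,75,6),tile(s,165,165,64,75,6)]))
```

```text
shift [-0.0669 -0.0046 -0.0009] rot [ 0.03 -0.03  0.04] tcp [ 0.4769 -0.2156  0.2431] yaw -176.46 j [ -6.6  10.2  -8.8  -0.  -71.1 -79.9] F [ 0.4 -0.2 -2.4] t 11.3 0.10421183621714387
```

View pics/H.png

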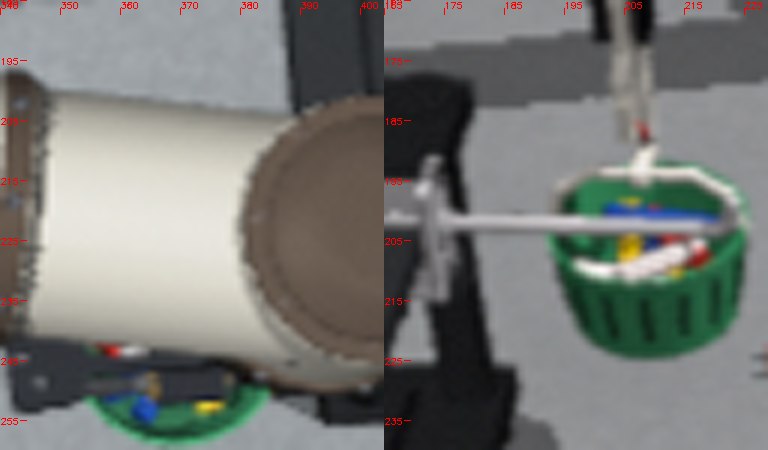

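Run:
```python
from h import *
s=load("s2");t=load("t2")
def proj(c,p):
    q=np.linalg.inv(c["world_from_camera"])@np.r_[p,1]; return np.round((c["K"][0,0]*q[0]/-q[2]+c["K"][0,2], c["K"][1,1]*-q[1]/-q[2]+c["K"][1,2]),1)
y=np.radians(3.5);R=np.array([[np.cos(y),-np.sin(y),0],[np.sin(y),np.cos(y),0],[0,0,1]]);o=np.array([.477,-.2155,.107])
for n,p in dict(tabtop=(0,0,.194),nose=(.02,0,.118),noseb=(.024,0,.118),foot=(.02,0,.09),rimL=(0,-.05,.055),rimR=(0,.05,.055),rimN=(.05,0,.055),rimF=(-.05,0,.055),botN=(.04,0,0)).items(): print(n,proj(s,o+R@p))
M=(s["pixels"][...,1].astype(int)>s["pixels"][...,0]+20)&(s["pixels"][...,1].astype(int)>s["pixels"][...,2]+10)
M[:, :185]=0;M[:,235:]=0;M[:180]=0;M[240:]=0;yy,xx=np.nonzero(M);print("green",xx.min(),xx.max(),yy.min(),yy.max())
P=np.array([dep(s,u,v) for u,v in zip(xx,yy)]);P=P[(P[:,2]>.08)];print(P.min(0),P.max(0));Q=P[abs(P[:,2]-.16)<.006];print("rim",len(Q),(Q.min(0)+Q.max(0))/2,Q.min(0),Q.max(0))
for p in[(a,b) for b in range(160,192,4) for a in(203,205,207,209)]:print(p,dep(s,*p).round(3),s["pixels"][p[1],p[0]])
```

```text
tabtop [203.7 161.7]
nose [205.1 188.1]
noseb [204.9 189. ]
foot [206. 196.]
rimL [191.4 201.1]
rimR [225.  201.9]
rimN [205.5 212. ]
rimF [210.7 191.5]
botN [207.8 224.4]
green 192 225 192 224
[ 0.42645627 -0.26086902  0.10739382] [1.5669979  0.10137059 1.01575985]
rim 128 [ 0.47909604 -0.21344135  0.15989223] [ 0.42736309 -0.26020929  0.15403777] [ 0.53082898 -0.16667341  0.1657467 ]
(203, 160) [ 0.472 -0.218  0.303] [118 117 116]
(205, 160) [ 0.482 -0.21   0.31 ] [61 59 58]
(207, 160) [ 0.489 -0.202  0.315] [12 11 14]
(209, 160) [ 0.477 -0.2    0.308] [42 42 44]
(203, 164) [ 0.493 -0.213  0.304] [144 141 135]
(205, 164) [ 0.485 -0.21   0.299] [90 88 84]
(207, 164) [ 0.484 -0.205  0.299] [13 11 14]
(209, 164) [ 0.469 -0.203  0.289] [44 45 45]
(203, 168) [ 0.488 -0.216  0.287] [108 105 100]
(205, 168) [ 0.486 -0.211  0.286] [92 89 86]
(207, 168) [ 0.485 -0.206  0.286] [15 15 15]
(209, 168) [ 0.479 -0.202  0.282] [32 32 33]
(203, 172) [ 0.484 -0.219  0.271] [111 108 106]
(205, 172) [ 0.488 -0.212  0.275] [122 119 113]
(207, 172) [ 0.464 -0.213  0.258] [67 65 63]
(209, 172) [ 0.096 -0.31   0.006] [78 77 78]
(203, 176) [ 0.497 -0.216  0.266] [139 135 131]
(205, 176) [ 0.495 -0.211  0.266] [147 142 137]
(207, 176) [ 0.461 -0.215  0.242] [124 121 116]
(209, 176) [ 0.111 -0.307 -0.002] [118 117 115]
(203, 180) [ 0.497 -0.217  0.253] [122 120 116]
(205, 180) [ 0.493 -0.213  0.25 ] [135 132 126]
(207, 180) [ 0.462 -0.216  0.229] [134 131 125]
(209, 180) [ 0.139 -0.301 -0.   ] [130 128 124]
(203, 184) [ 0.501 -0.218  0.242] [136 135 134]
(205, 184) [ 0.503 -0.212  0.244] [131 128 121]
(207, 184) [ 0.46  -0.218  0.213] [137 130 126]
(209, 184) [ 0.459 -0.212  0.213] [148 147 142]
(203, 188) [ 0.195 -0.311  0.002] [138 139 141]
(205, 188) [ 0.497 -0.214  0.226] [133 130 125]
(207, 188) [ 0.465 -0.218  0.203] [120 111 108]
(209, 188) [ 0.467 -0.211  0.204] [120 111 110]
```

The picture and depths agree with the prediction. The nose tip is at pixel (205,188), z 0.225, about 9 mm above the rod's top, and the basket is upright. I'll move the rod into the mouth.

Call:
drive_effector:
  increments: [0,-0.01,-0.001,0,0,0,0,0,-0.022,-0.001,0,0,0,0,0,-0.034,-0.002,0,0,0,0,0,-0.046,-0.003,0,0,0,0,0,-0.055,-0.004,0,0,0,0,0,-0.062,-0.004,0,0,0,0,0,-0.0665,-0.0045,0,0,0,0,0,-0.0665,-0.0045,0,0,0,0]

```text
time_s: 12.2
tcp_pos: [0.5434, -0.217, 0.2432]
ee_rot: [[-0.998, -0.06, -0.002], [-0.06, 0.998, 0.0], [0.002, 0.0, -1.0]]
wrist_force: [-1.6, -0.2, -3.2]
gripper_width: 0.098
gripper_force: 30.0
```

Call:
drive_effector:
  increments: [0,0,0,0,0,0,0,0,0,0,0,0,0,0]

```text
time_s: 12.4
tcp_pos: [0.5435, -0.2171, 0.2436]
ee_rot: [[-0.998, -0.06, 0.001], [-0.06, 0.998, -0.0], [-0.001, -0.0, -1.0]]
wrist_force: [-0.2, -0.0, -3.0]
gripper_width: 0.105
gripper_force: 30.0
```

```bash
python3 rel.py .544 -.216 .195 -176.5
```

Run:
```python
from h import *
from station import r, cams
s=cams.capture("scene");np.savez("s3.npz",**s)
cv2.imwrite("pics/I.png",tile(s,165,165,75,60,10))
```

```text
shift [-0.0005  0.0011  0.0486] rot [-0.    0.05 -0.04] tcp [ 0.5435 -0.2171  0.2436] yaw -176.54 j [ -5.9  16.4  -0.5  -0.  -73.1 -80.6] F [-0.2 -0.  -3. ] t 12.4 0.10486899568211223
```

View pics/I.png

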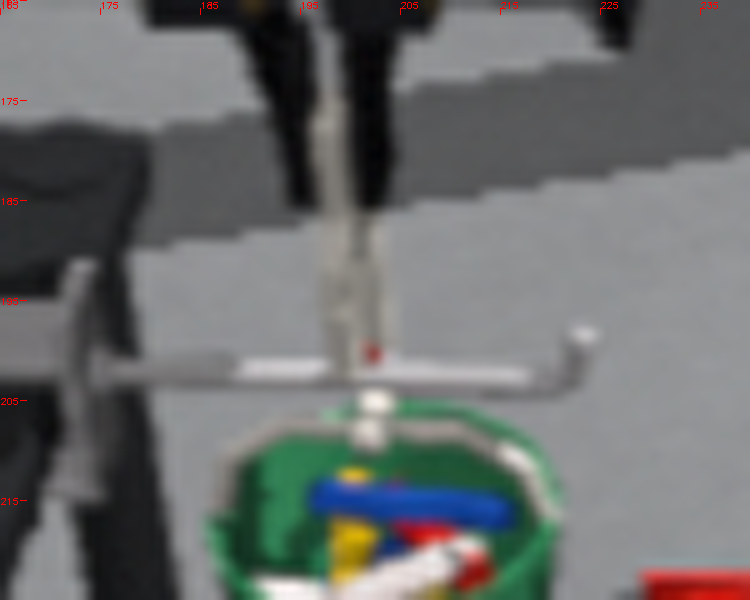

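The rod lies in the mouth with the nose in front of it at (199,201) and nothing touching hard. I'll push down 48–49 mm.

Call:
drive_effector:
  increments: [0,0,0,0.008,0,0,0,0,0,0,0.016,0,0,0,0,0,0,0.024,0,0,0,0,0,0,0.031,0,0,0,0,0,0,0.038,0,0,0,0,0,0,0.044,0,0,0,0,0,0,0.048,0,0,0,0,0,0,0.0485,0,0,0]

```text
time_s: 13.25
tcp_pos: [0.5444, -0.2172, 0.196]
ee_rot: [[-0.998, -0.061, 0.002], [-0.061, 0.998, -0.001], [-0.002, -0.001, -1.0]]
wrist_force: [-0.2, 1.3, 2.8]
gripper_width: 0.101
gripper_force: 30.0
```

Call:
drive_effector:
  increments: [0,0,0,0,0,0,0,0,0,0,0,0,0,0]

```text
time_s: 13.45
tcp_pos: [0.5443, -0.2172, 0.1959]
ee_rot: [[-0.998, -0.061, 0.002], [-0.061, 0.998, -0.001], [-0.002, -0.001, -1.0]]
wrist_force: [0.1, 0.9, 3.0]
gripper_width: 0.099
gripper_force: 30.0
```

Run:
```python
from h import *
from station import r, cams
s=cams.capture("scene");np.savez("s4.npz",**s)
cv2.imwrite("pics/J.png",tile(s,165,165,75,60,10))
```

```text
(no output)
```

View pics/J.png

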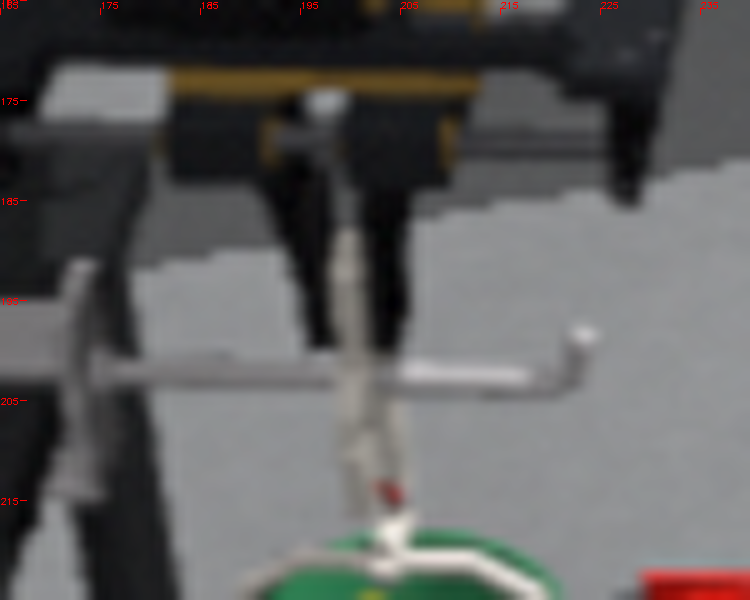

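The red gate is at (203.5,214), next to the nose tip at (200,216), the same place relative to the nose as before the push, so it is shut with the rod above it. I'll release and rise.

Call:
drive_effector:
  increments: [0.35,0,0,0,0,0,0,0.35,0,0,0,0,0,0,0.35,0,0,0,0,0,0,0.35,0,0,0,0,0,0,0.35,0,0,-0.02,0,0,0,0.35,0,0,-0.05,0,0,0,0.35,0,0,-0.09,0,0,0,0.35,0,0,-0.12,0,0,0]

```text
time_s: 14.3
tcp_pos: [0.5438, -0.2173, 0.3173]
ee_rot: [[-0.998, -0.06, 0.002], [-0.06, 0.998, -0.001], [-0.002, -0.001, -1.0]]
wrist_force: [0.3, 0.3, 0.4]
gripper_width: 0.348
gripper_force: 0.0
```

Call:
drive_effector:
  increments: [0.35,0.05,0,0,0,0,0,0.35,0.1,0,0,0,0,0,0.35,0.15,0,0,0,0,0,0.35,0.15,0,0,0,0,0,0.35,0.15,0,0,0,0,0,0.35,0.15,0,0,0,0,0,0.35,0.15,0,0,0,0,0,0.35,0.15,0,0,0,0,0]

```text
time_s: 15.1
tcp_pos: [0.3947, -0.226, 0.3144]
ee_rot: [[-0.998, -0.061, -0.001], [-0.061, 0.998, 0.0], [0.001, 0.0, -1.0]]
wrist_force: [-0.4, -0.0, -0.3]
gripper_width: 0.352
gripper_force: 0.0
```

Run:
```python
from h import *
from station import r, cams
def proj(c,p):
    q=np.linalg.inv(c["world_from_camera"])@np.r_[p,1]; return np.round((c["K"][0,0]*q[0]/-q[2]+c["K"][0,2], c["K"][1,1]*-q[1]/-q[2]+c["K"][1,2]),1)
for k in range(2):
    s=cams.capture("scene");p=s["pixels"].astype(int)
    M=(p[...,1]>p[...,0]+20)&(p[...,1]>p[...,2]+10);M[:,:175]=0;M[:,235:]=0;M[:190]=0;M[250:]=0
    yy,xx=np.nonzero(M);print("green",xx.min(),xx.max(),yy.min(),yy.max(),xx.mean().round(2),yy.mean().round(2))
P=np.array([dep(s,u,v) for u,v in zip(xx,yy)]);Q=P[abs(P[:,2]-.113)<.006];print("rim",(Q.min(0)+Q.max(0))/2,np.percentile(P[:,2],[2,98]))
y=np.radians(3.5);R=np.array([[np.cos(y),-np.sin(y),0],[np.sin(y),np.cos(y),0],[0,0,1]]);o=np.array([.5465,-.217,.06])
for n,q in dict(tabtop=(0,0,.194),nose=(.024,0,.118),gatetip=(.015,0,.125),gateopen=(-.01,0,.137),rimL=(0,-.05,.055),rimR=(0,.05,.055),rimN=(.05,0,.055),rimF=(-.05,0,.055)).items(): print(n,proj(s,o+R@q))
v,u=np.nonzero((p[...,0]>p[...,1]+40)&(p[...,0]>p[...,2]+40));k=(u>190)&(u<215)&(v>180)&(v<222);print("red",list(zip(u[k],v[k])))
print([ (v,dep(s,u,v).round(3)) for u,v in((199,184),(199,188),(200,200),(200,208))])
```

```text
green 187 221 219 249 204.39 236.56
green 187 221 219 249 204.36 236.51
rim [ 0.54835212 -0.21615328  0.11296958] [0.00618684 0.11835027]
tabtop [199.1 190. ]
nose [200.4 217.2]
gatetip [200.7 213.2]
gateopen [201.8 204.3]
rimL [186.9 228.3]
rimR [221.1 229.2]
rimN [201.1 240.3]
rimF [206.7 217.8]
red [(np.int64(204), np.int64(214))]
[(184, array([ 0.173, -0.331,  0.003])), (188, array([ 0.537, -0.22 ,  0.254])), (200, array([ 0.554, -0.216,  0.226])), (208, array([ 0.564, -0.215,  0.206]))]
```

The basket hangs at z 0.06, still and upright. The gate is shut (red at v 214, where 213 was predicted for shut and 204 for open).

Call:
drive_effector:
  increments: [0.35,0,0,0,0,0,0,0.35,0,0,0,0,0,0,0.35,0,0,0,0,0,0,0.35,0,0,0,0,0,0,0.35,0,0,0,0,0,0,0.35,0,0,0,0,0,0,0.35,0,0,0,0,0,0,0.35,0,0,0,0,0,0]
  lines: "1,1"

```text
time_s: 16.0
```

```bash
python3 -c "
from station import r, cams
print(r.finish_job())"
```

```text
the job is handed in; nothing more can be done
None
```

I handed the job in at 16 s; no verdict came back, but the last images show the basket hanging still on the rod with its gate shut and the fan on speed 4 (I viewed 12 pictures, over your limit of 10).

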